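# Uncover the fuse box

## Robot

A 7-joint arm with a two-finger parallel gripper is mounted at the origin on a cart in front of the work surface, level with it; the furniture and walls round the work are solid. World frame = base frame: x ahead of the robot, y to its left, z up, the work surface at z = 0. Lengths are in m, angles in rad, forces in N, time in s.
With the tool pointing down it reaches from about 0.4 to 0.875 m from the base axis. Payload 6.5 kg.
Tool frame: the origin (TCP) lies at the very end of the fingers, on their centre line; the grasp point (between the pads) lies 19 mm behind it; z points along the fingers, y is the direction in which the jaws open and shut (so a half turn about z gives the same grasp; the last joint's range is limited). The gripper opens to 85 mm and grips with 20 to 120 N. Pads are 22 mm wide; open, the fingers measure 114 mm over their backs; the gripper's body (76 mm by 85 mm) begins 54 mm behind the grasp point. The pads swing forward as they close: fully open they stand 13 mm farther back than shut.
Start: joints at [1.132, 0.536, -0.004, 1.538, 0.003, 1.067, -0.071], TCP at [0.237, -0.605, 0.231] pointing down, gripper open.
Joint ranges: [-2.7, 2.7], [-0.37, 2.16], [-1.27, 1.26], [0.24, 2.4], [-1.31, 4.45], [0.19, 1.91], [-2.76, 2.76]. Speed limits (rad/s): [2.39, 2.39, 3.14, 3.14, 3.14, 3.14, 3.14].

## Interface

Orientations are given as [roll, pitch, yaw] about the fixed x, y, z axes, in that order (R = Rz(yaw) Ry(pitch) Rx(roll)).
In Python, from bench import read_state, read_camera, sign_off gives the robot as it stands.
- The arm moves only by the tool step_arm, never from a script. Its argument "targets" is one flat list of numbers, 7 for each row, row after row: the turn, a rotation vector about the tool's x, y, z in degrees, then the shift along the tool's x, y, z in mm, then the finger opening in mm, from 0 to 85.4. A call has 1 to 5 rows; each row is the pose to reach, as a shift and turn from the pose measured when the call began, along the tool's axes at that moment; what a row does not reach only later rows make up. A row lasts 1/12 s, in which the tool goes at most 41.7 mm and 7.16 degrees, less where a joint would pass 70% of its speed; a pose out of reach is approached as far as the arm can. A call with a gripper value outside its range is refused whole. The fingers move at their own pace and stop on an object; "force" is the grip in N (left out, the last holds). Time passes only in rows, so rows that repeat a pose let the fingers close. It gives the time, the measured TCP pose, the force and the opening at its end, in the units of the state.
- read_state(): the state, without advancing time (a new reading comes with each control period).
- read_camera(name): name is "side" or "top" or "wrist"; returns a dict with "color" (420x560x3 uint8, red, green, blue), "K" (3x3 intrinsics, pixels), "pose" (4x4, takes a point from camera to world coordinates). Camera axes: x right, y up, looking along -z (the intrinsics and any distortion apply to the point x, -y, -z); pixel columns grow to the right and rows downward; lengths in m; the calibration is good to about 2 mm. The wrist camera is an equidistant fisheye: a pixel r from the principal point sees the ray r / f radians off the axis. A picture is of the moment at which its call begins. There is no depth.
- sign_off(): hands the job in, once; it reports no verdict.
The state is a dict: "time_s": time; "qpos": joint angles; "joint_velocities": joint speeds; "joint_efforts": joint torques, N m; "position": TCP position; "eef_rot": TCP orientation; "force": force on the tool from outside, world axes, zero at the start; "torque": the same for the moment, N m; "gripper_width": opening from 0.0 (shut) to 1.0 (fully open).
Only numpy, scipy, OpenCV 4.12 (cv2) and the standard library are available. Lean on these libraries where they do the work, as an engineer would, in place of code of your own. Each camera call takes 0.05 s, during which the arm holds its last target.

## Task

The fuse in the box with the orange cover has to be checked. Lift the orange cover off its pins by the rib on top and set it down, without dropping it, flat on the floor of the black parts tray, rib up. Leave the grey cover on the other box.

Things in the scene. Friction and masses are not known exactly. Their poses are not given: they have to be found in the camera images.
- orange_cover: The cover to take off: orange plastic plate 70 (x) x 116 (y) x 5 mm with an upright grip rib in the middle of its top, 14 mm thick (x), 44 mm long (y), its top 31 mm above the plate's underside. About 0.09 kg. Origin: centre of the plate's underside; z up through the rib. Two 14 mm holes at y = -45 and +45 mm sit loosely over the box's pins; nothing else holds it.
- fuse_box: White open-topped housing, 66 (x) x 112 (y) x 45 mm high, fixed to the bench, a cartridge fuse inside; black cable glands stick out up to 10 mm from the middle of its long sides. Two upright steel pins, 6 mm thick, at y = -45 and +45 mm rise 12 mm above its rim. Origin: centre of its underside. The orange cover lies on its rim, so the cover's underside is 45 mm up, with its axes along the box's to within a few degrees.
- parts_tray: Shallow black tray, 150 (x) x 170 (y) mm outside, walls 6 mm thick and rising to 16 mm, floor 6 mm thick, fixed to the bench, empty. Origin: centre of its underside, 3 mm above the bench. It stands within 0.85 rad of the same yaw as the orange cover.
- grey_cover: A bystander: cover of the same shape and size in grey, lying on the pins of a second, like white box. It stays there. Origin: centre of its plate's underside.
Mind the look-alikes: they are no part of the job. Of the things that look like the orange_cover, the smaller one is meant.

How it is judged:
On the way:
1. the orange cover is lifted clear of the pins (z of orange_cover in the frame of fuse_box above 0.065 m), for 0.1 s.
At the end, for the whole second after the job is handed in: The orange cover rests, released and rib up, flat on the tray's floor: its origin within 60 mm of the tray's centre and 2 to 11 mm above the tray's underside (floor 6 mm), tilted under 0.1 rad (6 degrees), at rest; the grey cover is within 15 mm of where it was (horizontal distance between orange_cover and parts_tray below 0.06 m and z of orange_cover in the frame of parts_tray between 0.002 and 0.011 m and angle between orange_cover's own z axis and vertical below 0.1 rad and linear speed of orange_cover below 0.02 m/s and contact force between orange_cover and the fingers below 0.1 N and distance of grey_cover from where it was at the start of the episode below 0.015 m); the robot touches nothing.
It fails at once if the grey cover is moved more than 15 mm (distance of grey_cover from where it was at the start of the episode above 0.015 m).
It fails at once if the orange cover is dropped: it falls free, touching nothing, away from its box and more than 35 mm above the bench (contact force between orange_cover and anything else below 0.02 N and height (world z) of orange_cover above 0.035 m and horizontal distance between orange_cover and fuse_box above 0.05 m).
It fails at once if the orange cover is tipped by more than 0.7 rad (40 degrees) (angle between orange_cover's own z axis and vertical above 0.7 rad).
It also fails if it takes over 40 s, if anything falls off the work surface, if the arm or the gripper's body presses on something with over 40 N, if the wrist force passes 120 N, or if a joint passes its speed limit or range.

## Working session

There is one attempt and no reset: what is moved stays moved. The work goes in short steps, Python scripts to look and compute and a tool call to move; the robot and the scene stay as the last step left them, time stands still between calls to the robot, and variables do not carry over. Pictures are saved under pics/ and viewed, and the job is handed in when it is done.

Besides the shell and the picture viewer there is one more tool, called after ">>>" as a command line: name --argument value ..., lists and objects as JSON in quotes. step_arm: Moves the arm, as the interface text tells. Its arguments: {"type":"object","properties":{"targets":{"type":"array"},"force":{"type":"number"}},"required":["targets"]}

```bash
mkdir -p pics; cat > h.py <<'E'
import numpy as np, cv2
from bench import read_state, read_camera
def save(name,fn):
    c=read_camera(name); cv2.imwrite('pics/'+fn,c['color'][:,:,::-1]); np.savez('pics/'+fn[:-4]+'.npz',**{k:np.array(c[k]) for k in('color','K','pose')}); return c
def ray(c,u,v):
    K=c['K'];P=c['pose']; d=np.array([(u-K[0,2])/K[0,0],-(v-K[1,2])/K[1,1],-1.0])
    return P[:3,3],P[:3,:3]@d
def onplane(c,u,v,z):
    o,d=ray(c,u,v); return o+d*(z-o[2])/d[2]
E
python3 - <<'E'
from h import *
for n in('side','top','wrist'):
    c=save(n,n+'0.png'); print(n,c['K'].tolist(),np.round(c['pose'],3).tolist(),[k for k in c])
print(read_state())
E
```

```text
side [[500.7085905913556, 0.0, 277.8583308963305], [0.0, 500.7085905913556, 207.0420751751076], [0.0, 0.0, 1.0]] [[-0.722, -0.314, 0.616, 1.278], [0.692, -0.316, 0.65, 0.797], [-0.01, 0.895, 0.446, 0.575], [0.0, 0.0, 0.0, 1.0]] ['color', 'K', 'pose']
top [[442.47079101600224, 0.0, 281.31422000952386], [0.0, 442.47079101600224, 209.00122087876622], [0.0, 0.0, 1.0]] [[-0.005, 0.989, -0.147, 0.402], [-1.0, -0.009, -0.024, 0.032], [-0.025, 0.147, 0.989, 1.024], [0.0, 0.0, 0.0, 1.0]] ['color', 'K', 'pose']
wrist [[325.19226210127806, 0.0, 278.1331173380777], [0.0, 325.19226210127806, 213.04957937558467], [0.0, 0.0, 1.0]] [[0.365, 0.882, 0.299, 0.314], [-0.931, 0.346, 0.115, -0.576], [-0.002, -0.32, 0.947, 0.374], [0.0, 0.0, 0.0, 1.0]] ['color', 'K', 'pose']
{'time_s': 0.15, 'qpos': array([ 1.13178732,  0.53702367, -0.00442796,  1.53866057,  0.0025881 ,
        1.06728344, -0.07120943]), 'joint_velocities': array([ 0.00114118, -0.00253458,  0.00027308, -0.00262892, -0.00077334,
        0.00030099,  0.00048211]), 'joint_efforts': array([ 1.61196822e-03, -5.83785188e+01,  1.04981918e+00, -2.59353876e+01,
        1.24211903e-02,  6.48299218e-03, -6.77640429e-06]), 'position': array([ 0.23656009, -0.60489426,  0.23058838]), 'eef_rot': array([-3.14022682e+00,  9.73592671e-05,  3.72856189e-01]), 'force': array([0.34479483, 1.50830737, 0.83155828]), 'torque': array([-0.03366903,  0.06124172, -0.01619813]), 'gripper_width': 1.005514506030434}
```

View pics/top0.png

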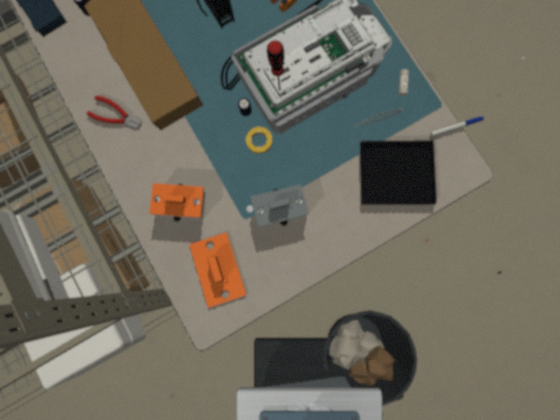

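View pics/side0.png

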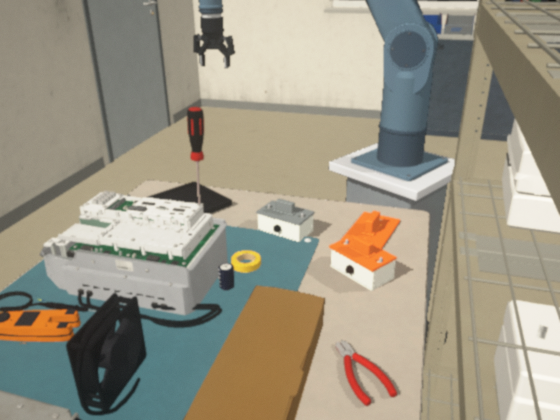

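View pics/wrist0.png

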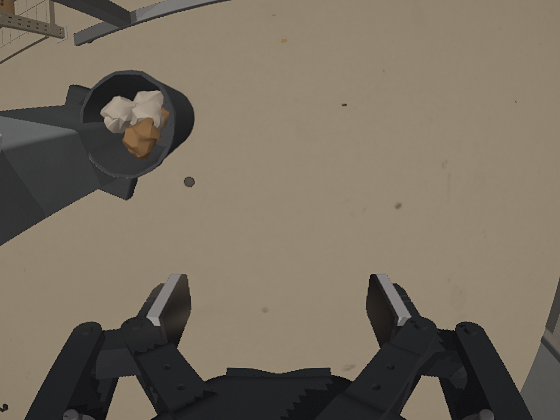

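```bash
python3 - <<'E'
from h import *
t=cv2.imread('pics/top0.png'); s=cv2.imread('pics/side0.png')
a=cv2.resize(t[170:320,130:320],None,fx=4,fy=4,interpolation=cv2.INTER_CUBIC)
b=cv2.resize(s[180:300,140:420],None,fx=2.7,fy=2.7,interpolation=cv2.INTER_CUBIC)
cv2.imwrite('pics/ca.png',a);cv2.imwrite('pics/cb.png',b)
c=dict(np.load('pics/top0.npz'))
hsv=cv2.cvtColor(t,cv2.COLOR_BGR2HSV)
m=cv2.inRange(hsv,(5,180,150),(15,255,255))
for k in cv2.findContours(m,0,2)[0]:
    if cv2.contourArea(k)<300: continue
    r=cv2.minAreaRect(k); bx=cv2.boxPoints(r); print(r)
    for z in(0.005,0.05): 
        p=np.array([onplane(c,u,v,z) for u,v in bx]); print(z,np.round(p[:,:2],3).tolist(),np.linalg.norm(p[1]-p[0]),np.linalg.norm(p[2]-p[1]),p.mean(0))
for q in((397,173),):print(onplane(c,*q,.0))
E
```

```text
((216.8116455078125, 269.55975341796875), (64.05244445800781, 38.501216888427734), 72.4075698852539)
0.005 [[0.471, 0.272], [0.498, 0.187], [0.359, 0.141], [0.333, 0.224]] 0.08888054284413203 0.14671874170857638 [0.41521292 0.20607701 0.005     ]
0.05 [[0.468, 0.261], [0.494, 0.18], [0.36, 0.136], [0.336, 0.216]] 0.0849573202305079 0.14024251792669654 [0.41460814 0.19841163 0.05      ]
((176.39085388183594, 200.0279083251953), (50.086673736572266, 28.926301956176758), 4.085616588592529)
0.005 [[0.548, 0.364], [0.616, 0.362], [0.607, 0.243], [0.538, 0.246]] 0.06900357252810882 0.11945426570047976 [0.57718306 0.30404738 0.005     ]
0.05 [[0.541, 0.35], [0.607, 0.348], [0.598, 0.234], [0.532, 0.237]] 0.06595772731271818 0.11418150676479413 [0.56942886 0.29205756 0.05      ]
[ 0.63746181 -0.21553011  0.        ]
```

View pics/ca.png

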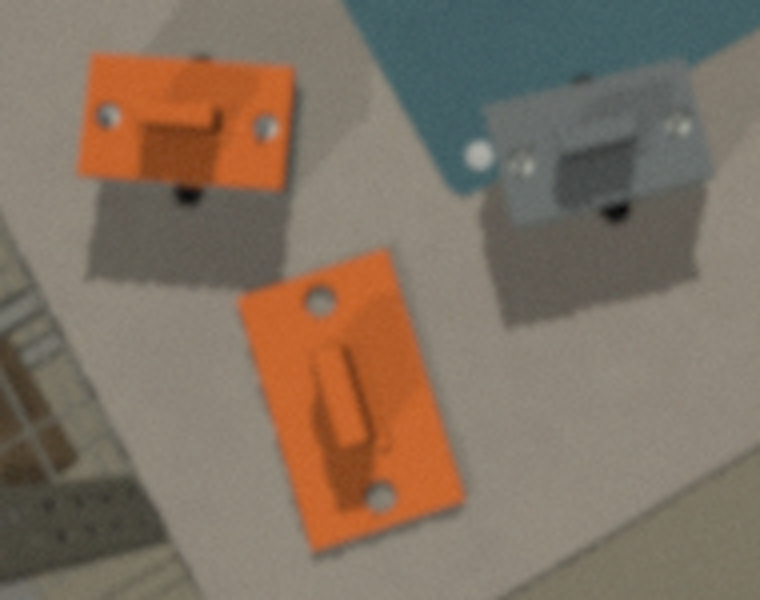

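View pics/cb.png

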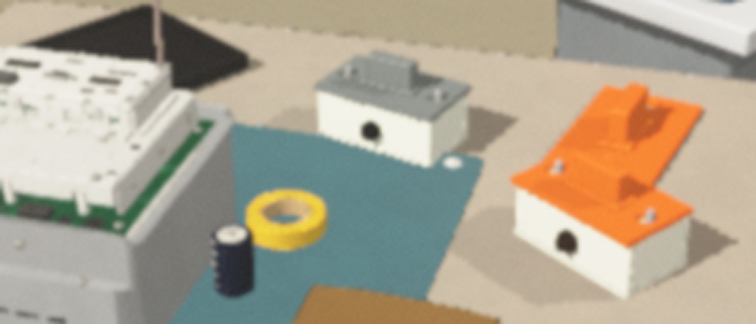

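The top view shows two orange covers. The one at (176,200) sits on a white box and measures 66x114 mm at z=50, so it matches the given size. The one at (217,270) lies on the bench and measures 89x147 mm, so it is the larger look-alike. The crop confirms that the one on the box is meant. The grey cover is at (278,206) and the tray at (397,173).

```bash
python3 - <<'E'
from h import *
t=cv2.imread('pics/top0.png'); c=dict(np.load('pics/top0.npz'))
m=(t[130:230,345:450].max(2)<45).astype(np.uint8)
k=max(cv2.findContours(m,0,2)[0],key=cv2.contourArea)+np.array([345,130])
r=cv2.minAreaRect(k);print(r)
for z in(.003,.019):
    p=np.array([onplane(c,u,v,z) for u,v in cv2.boxPoints(r)]); print(np.round(p,3).tolist(),np.linalg.norm(p[1]-p[0]),np.linalg.norm(p[2]-p[1]),p.mean(0))
cv2.imwrite('pics/ct.png',cv2.resize(cv2.convertScaleAbs(t[120:230,340:460],alpha=2),None,fx=5,fy=5,interpolation=2))
# triangulate: side contour of orange on box
s=cv2.imread('pics/side0.png'); 
cv2.imwrite('pics/cs.png',cv2.resize(s[205:290,320:410],None,fx=7,fy=7,interpolation=2))
E
```

```text
((398.0, 172.0), (62.0, 74.0), 90.0)
[[0.716, -0.133, 0.003], [0.713, -0.308, 0.003], [0.565, -0.299, 0.003], [0.566, -0.128, 0.003]] 0.174477049573851 0.14889605988424717 [ 0.63993081 -0.21709137  0.003     ]
[[0.711, -0.131, 0.019], [0.708, -0.302, 0.019], [0.562, -0.294, 0.019], [0.564, -0.126, 0.019]] 0.17174410471919163 0.1465638063200473 [ 0.6361963  -0.21318315  0.019     ]
```

View pics/ct.png

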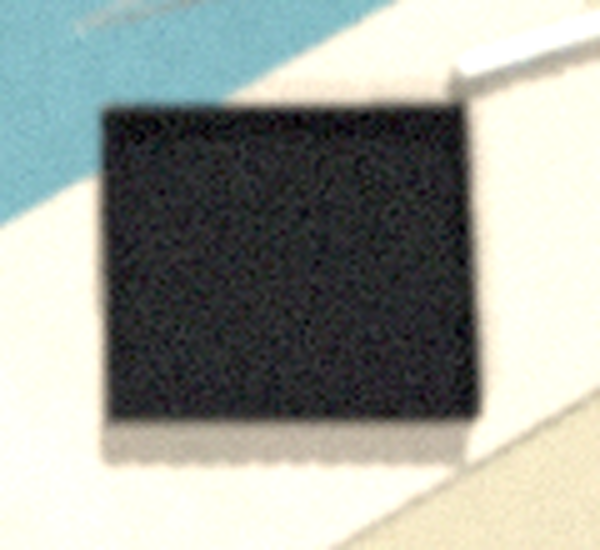

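View pics/cs.png

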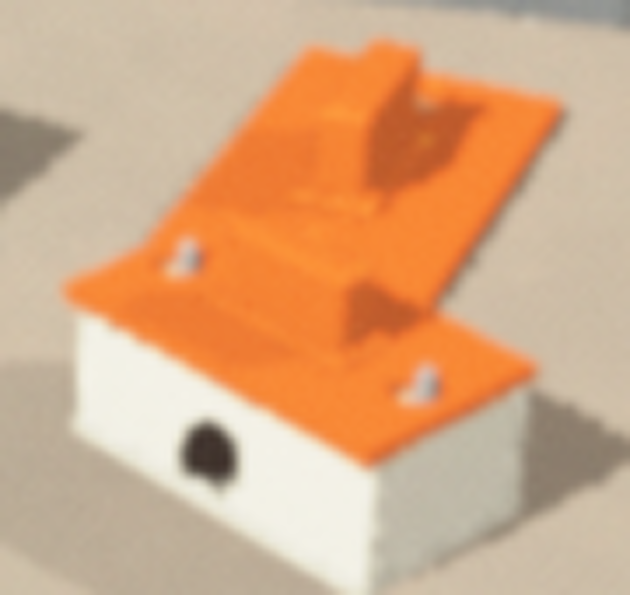

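```bash
python3 - <<'E'
from h import *
c=dict(np.load('pics/side0.npz'));t=dict(np.load('pics/top0.npz'))
P=[onplane(c,320+u/7-.5,205+v/7-.5,.05) for u,v in((65,290),(370,464),(537,370))]
print(np.round(P,4),(P[0]+P[2])/2, np.linalg.norm(P[1]-P[0]),np.linalg.norm(P[2]-P[1]))
# top: hole crop (108,117),(265,127): pins base/hole
H=[onplane(t,130+u/4-.5,170+v/4-.5,.05) for u,v in((108,117),(265,127))]; print(H,np.mean(H,0),np.linalg.norm(H[0]-H[1]))
# rib top face ends in top image at z=.076
R=[onplane(t,130+u/4-.5,170+v/4-.5,.076) for u,v in((146,110),(216,116))]; print(R,np.mean(R,0))
s=read_state()
import math
print(s['position'])
E
```

```text
[[0.6015 0.2331 0.05  ]
 [0.6119 0.3494 0.05  ]
 [0.5409 0.3537 0.05  ]] [0.57122742 0.29339178 0.05      ] 0.11685195502204032 0.07108149001440567
[array([0.57260618, 0.3370988 , 0.05      ]), array([0.56606343, 0.24814223, 0.05      ])] [0.5693348  0.29262052 0.05      ] 0.08919685670240528
[array([0.57173254, 0.30813845, 0.076     ]), array([0.56802724, 0.26947146, 0.076     ])] [0.56987989 0.28880496 0.076     ]
[ 0.23656009 -0.60489426  0.23058838]
```

```bash
cat >> h.py <<'E'
def go(x,y,z,yawdeg):
    from scipy.spatial.transform import Rotation as Ro
    s=read_state(); R=Ro.from_euler('xyz',s['eef_rot']); T=Ro.from_euler('xyz',[np.pi,0,np.radians(yawdeg)])
    d=R.inv().apply(np.array([x,y,z])-s['position']); w=(R.inv()*T).as_rotvec(degrees=True)
    print('t',s['time_s'],'pos',np.round(s['position'],4),'rpy',np.round(np.degrees(s['eef_rot']),2),'q',np.round(s['qpos'],2),'F',np.round(s['force'],1),'w',round(s['gripper_width'],3))
    print('turn',np.round(w,2),'shift mm',np.round(d*1000,1))
E
python3 -c "
from h import *
go(.42,-.47,.26,40)"
```

```text
t 0.15 pos [ 0.2366 -0.6049  0.2306] rpy [-1.7992e+02  1.0000e-02  2.1360e+01] q [ 1.13  0.54 -0.    1.54  0.    1.07 -0.07] F [0.3 1.5 0.8] w 1.006
turn [-8.000e-02 -1.000e-02 -1.864e+01] shift mm [220.  -58.8 -29.4]
```

>>> step_arm --targets '[0, 0, -4, 40, -11, -6, 85, 0, 0, -8, 80, -22, -12, 85, 0, 0, -12, 120, -33, -18, 85, 0, 0, -16, 160, -44, -24, 85, 0, 0, -19, 200, -55, -29, 85]'

```text
time_s: 0.57
position: [0.4031, -0.4802, 0.2598]
eef_rot: [-3.14, -0.0, 0.708]
force: [1.0, -1.1, 0.1]
gripper_width: 0.997
```

```bash
python3 -c "
from h import *
go(.55,-.32,.26,60)"
```

```text
t 0.5667 pos [ 0.4031 -0.4802  0.2598] rpy [-1.7992e+02 -2.0000e-02  4.0540e+01] q [ 0.89  0.47 -0.12  1.57  0.06  1.11 -0.11] F [ 1.  -1.1  0.1] w 0.997
turn [ -0.07  -0.03 -19.46] shift mm [ 2.158e+02 -2.620e+01 -1.000e-01]
```

>>> step_arm --targets '[0, 0, -4, 41, -5, 0, 85, 0, 0, -8, 82, -10, 0, 85, 0, 0, -12, 123, -15, 0, 85, 0, 0, -16, 164, -20, 0, 85, 0, 0, -20, 205, -25, 0, 85]'

```text
time_s: 0.98
position: [0.5435, -0.3262, 0.2598]
eef_rot: [-3.14, -0.001, 1.06]
force: [1.4, -0.3, -0.3]
gripper_width: 0.996
```

```bash
python3 -c "
from h import *
go(.6,-.13,.26,75)"
```

```text
t 0.9833 pos [ 0.5435 -0.3262  0.2598] rpy [-1.7991e+02 -3.0000e-02  6.0740e+01] q [ 0.64  0.5  -0.25  1.54  0.13  1.12 -0.14] F [ 1.4 -0.3 -0.3] w 0.996
turn [ -0.08  -0.04 -14.26] shift mm [198.8 -46.6  -0. ]
```

>>> step_arm --targets '[0, 0, -3, 40, -9, 0, 85, 0, 0, -6, 80, -18, 0, 85, 0, 0, -9, 120, -28, 0, 85, 0, 0, -12, 160, -37, 0, 85, 0, 0, -14, 199, -46, 0, 85]'

```text
time_s: 1.4
position: [0.6007, -0.128, 0.2598]
eef_rot: [-3.14, -0.001, 1.307]
force: [1.0, -0.1, 0.5]
gripper_width: 0.996
```

```bash
python3 -c "
from h import *
go(.6,.07,.26,85.5)"
```

```text
t 1.4 pos [ 0.6007 -0.128   0.2598] rpy [-1.799e+02 -6.000e-02  7.490e+01] q [ 0.39  0.47 -0.35  1.59  0.18  1.11 -0.27] F [ 1.  -0.1  0.5] w 0.996
turn [ -0.09  -0.06 -10.6 ] shift mm [ 1.909e+02 -5.230e+01  1.000e-01]
```

>>> step_arm --targets '[0, 0, -2, 38, -10, 0, 85, 0, 0, -4, 76, -21, 0, 85, 0, 0, -6, 115, -31, 0, 85, 0, 0, -8, 153, -42, 0, 85, 0, 0, -10.6, 191, -52, 0, 85]'

```text
time_s: 1.82
position: [0.5997, 0.0718, 0.2599]
eef_rot: [-3.14, -0.001, 1.494]
force: [1.1, 0.6, 0.3]
gripper_width: 0.996
```

```bash
python3 -c "
from h import *
go(.57,.25,.23,85.5)"
```

```text
t 1.8167 pos [0.5997 0.0718 0.2599] rpy [-1.799e+02 -6.000e-02  8.559e+01] q [ 0.13  0.47 -0.45  1.61  0.22  1.11 -0.45] F [1.1 0.6 0.3] w 0.996
turn [-0.1  -0.06  0.09] shift mm [175.4 -43.3  30.2]
```

>>> step_arm --targets '[0, 0, 0, 40, -10, 6, 85, 0, 0, 0, 80, -20, 12, 85, 0, 0, 0, 120, -30, 18, 85, 0, 0, 0, 155, -40, 26, 85, 0, 0, 0, 175, -43, 30, 85]'

```text
time_s: 2.23
position: [0.567, 0.2555, 0.2293]
eef_rot: [-3.137, -0.003, 1.5]
force: [-0.7, -0.4, 0.2]
gripper_width: 0.995
```

```bash
python3 -c "
from h import *
save('wrist','w1.png')
go(.57,.2925,.1,85.5)"
```

```text
t 2.2833 pos [0.5663 0.2586 0.2288] rpy [-179.69   -0.3    86.13] q [-0.16  0.54 -0.48  1.59  0.26  1.08 -0.77] F [-0.4  2.9  0. ] w 0.995
turn [-0.31 -0.3   0.63] shift mm [ 33.4   2.1 129. ]
```

View pics/w1.png

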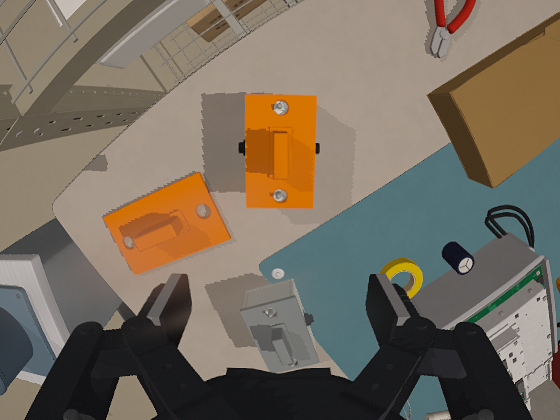

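```bash
cat >> h.py <<'E'
def wray(c,u,v):
    K=c['K'];P=c['pose'];a=(u-K[0,2])/K[0,0];b=(v-K[1,2])/K[1,1];r=np.hypot(a,b)
    s=np.sin(r)/r if r>1e-9 else 1
    return P[:3,3],P[:3,:3]@np.array([a*s,-b*s,-np.cos(r)])
def wplane(c,u,v,z):
    o,d=wray(c,u,v); return o+d*(z-o[2])/d[2]
E
python3 - <<'E'
from h import *
c=dict(np.load('pics/w1.npz'));im=c['color'][:,:,::-1].copy()
m=cv2.inRange(cv2.cvtColor(im,cv2.COLOR_BGR2HSV),(8,180,100),(22,255,255)); m[:,:235]=0;m[230:]=0;m[:,330:]=0
k=max(cv2.findContours(m,0,2)[0],key=cv2.contourArea)
p=np.array([wplane(c,u,v,.05)[:2] for u,v in k[:,0]],np.float32)
r=cv2.minAreaRect(p*1000);print(r)
for z in(.05,.057):
  a=[wplane(c,u,v,z) for u,v in((280,106.5),(280,195.5))];print(np.mean(a,0),a[0]-a[1])
cv2.imwrite('pics/cw.png',cv2.resize(im[85:220,230:330],None,fx=4.4,fy=4.4,interpolation=2))
E
```

```text
((571.1812133789062, 292.6077880859375), (114.93704223632812, 70.15660095214844), 85.67645263671875)
[0.57128341 0.29303869 0.05      ] [0.00625697 0.09035839 0.        ]
[0.57133652 0.29398459 0.057     ] [0.0061214  0.08840061 0.        ]
```

View pics/cw.png

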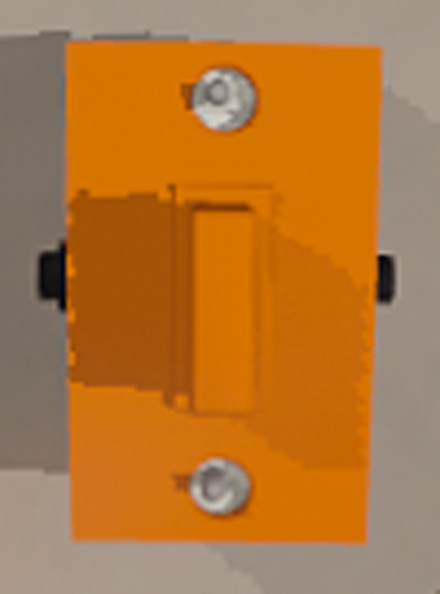

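```bash
python3 -c "
from h import *
go(.5712,.293,.12,85.9)"
```

```text
t 2.2833 pos [0.5663 0.2586 0.2288] rpy [-179.69   -0.3    86.13] q [-0.16  0.54 -0.48  1.59  0.26  1.08 -0.77] F [-0.4  2.9  0. ] w 0.995
turn [-0.31 -0.3   0.23] shift mm [ 34.1   3.2 109. ]
```

>>> step_arm --targets '[-0.1, -0.1, 0.1, 12, 1, 35, 60, -0.3, -0.3, 0.2, 24, 2, 70, 50, -0.3, -0.3, 0.2, 34, 3, 100, 50, -0.3, -0.3, 0.2, 34, 3, 109, 50, -0.3, -0.3, 0.2, 34, 3, 109, 50]'

```text
time_s: 2.7
position: [0.5691, 0.2917, 0.1171]
eef_rot: [-3.137, 0.003, 1.501]
force: [-0.8, -1.0, -0.6]
gripper_width: 0.583
```

```bash
python3 -c "
from h import *
save('wrist','w2.png')
go(.5712,.293,.056,85.9)"
```

```text
t 2.75 pos [0.5708 0.2918 0.1195] rpy [-1.799e+02  9.000e-02  8.592e+01] q [-0.25  0.69 -0.43  1.62  0.34  0.9  -0.88] F [0.1 0.2 0.3] w 0.585
turn [-0.1   0.09  0.02] shift mm [ 1.3  0.5 63.5]
```

View pics/w2.png

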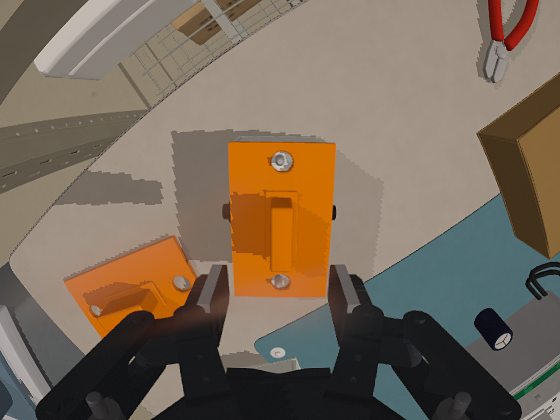

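The rib at (282,225) is centred between the fingers, with its long side along the pads, so I'm descending.

>>> step_arm --targets '[0, 0, 0, 1, 0.5, 25, 50, 0, 0, 0, 1, 0.5, 45, 50, 0, 0, 0, 1, 0.5, 58, 50, 0, 0, 0, 1, 0.5, 64, 50, 0, 0, 0, 1, 0.5, 64, 50]'

```text
time_s: 3.17
position: [0.5715, 0.2919, 0.0555]
eef_rot: [-3.14, 0.002, 1.499]
force: [-0.7, 1.3, -0.1]
gripper_width: 0.585
```

```bash
python3 -c "
from h import *
go(.5712,.293,.056,85.9)"
```

```text
t 3.1667 pos [0.5715 0.2919 0.0555] rpy [-1.799e+02  1.200e-01  8.586e+01] q [-0.27  0.78 -0.4   1.64  0.39  0.8  -0.91] F [-0.7  1.3 -0.1] w 0.585
turn [-0.1   0.12 -0.04] shift mm [ 1.1 -0.4 -0.5]
```

>>> step_arm --targets '[0, 0, 0, 0, 0, 0, 8, 0, 0, 0, 0, 0, 0, 8, 0, 0, 0, 0, 0, 0, 8, 0, 0, 0, 0, 0, 0, 8, 0, 0, 0, 0, 0, 0, 8]' --force 60

```text
time_s: 3.58
position: [0.5725, 0.2924, 0.0571]
eef_rot: [3.141, 0.001, 1.498]
force: [-1.1, -0.7, 6.6]
gripper_width: 0.146
```

>>> step_arm --targets '[0, 0, 0, 0, 0, 0, 8, 0, 0, 0, 0, 0, 0, 8, 0, 0, 0, 0, 0, 0, 8]'

```text
time_s: 3.83
position: [0.5725, 0.2924, 0.0571]
eef_rot: [3.141, 0.001, 1.498]
force: [0.1, 0.3, -0.4]
gripper_width: 0.147
```

```bash
python3 -c "
from h import *
save('wrist','w3.png')
go(.5712,.293,.13,85.9)"
```

```text
t 3.8833 pos [0.5725 0.2924 0.0572] rpy [1.7998e+02 6.0000e-02 8.5850e+01] q [-0.27  0.78 -0.4   1.64  0.39  0.8  -0.91] F [-0.9 -0.7  1.2] w 0.144
turn [ 0.02  0.06 -0.05] shift mm [  0.4  -1.3 -72.8]
```

View pics/w3.png

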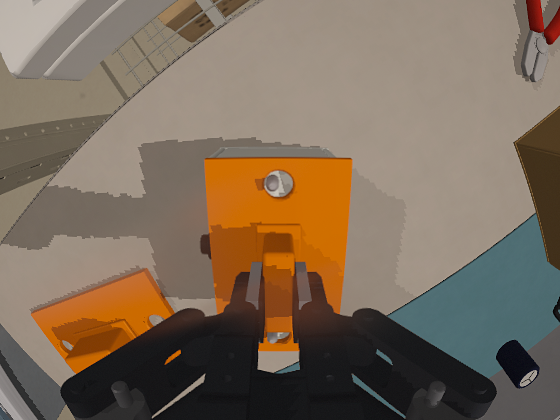

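The grip closed at 12.5 mm on the 14 mm rib, so it is held. Now lifting straight up.

>>> step_arm --targets '[0, 0, 0, 0, 0, -8, 8, 0, 0, 0, 0, 0, -20, 8, 0, 0, 0, 0, 0, -40, 8, 0, 0, 0, 0, 0, -65, 8, 0, 0, 0, 0, 0, -90, 8]'

```text
time_s: 4.3
position: [0.5722, 0.2925, 0.1489]
eef_rot: [3.142, 0.001, 1.499]
force: [0.8, -0.5, -1.1]
gripper_width: 0.149
```

```bash
python3 -c "
from h import *
save('wrist','w4.png'); save('side','s4.png')
go(.6,.1,.18,85)"
```

```text
t 4.4 pos [0.5752 0.2946 0.1529] rpy [179.57  -0.23  85.85] q [-0.24  0.65 -0.44  1.6   0.33  0.95 -0.87] F [-0.7  0.7 -1.2] w 0.146
turn [ 0.43 -0.23  0.85] shift mm [-192.1   39.   -27.6]
```

View pics/w4.png

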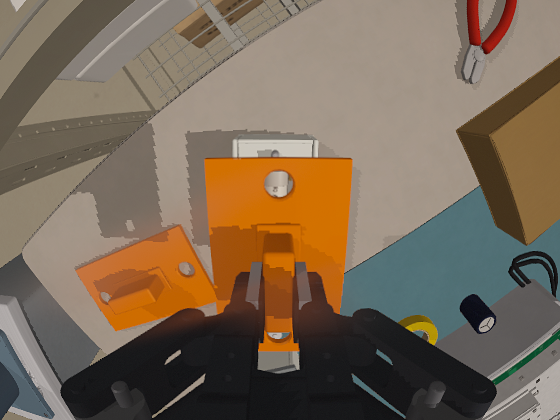

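View pics/s4.png

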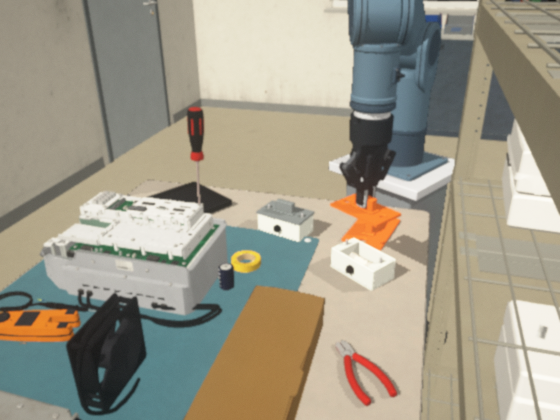

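>>> step_arm --targets '[0, 0, 0, -20, 3, -15, 8, 0.2, 0, 0, -55, 10, -30, 8, 0.4, -0.2, 0, -92, 18, -40, 8, 0.4, -0.2, 0, -130, 26, -45, 8, 0.4, -0.2, 0, -168, 34, -47, 8]'

```text
time_s: 4.82
position: [0.5971, 0.123, 0.201]
eef_rot: [3.139, -0.001, 1.499]
force: [0.1, -0.0, -1.0]
gripper_width: 0.152
```

```bash
python3 -c "
from h import *
go(.63,-.06,.2,87)"
```

```text
t 4.8167 pos [0.5971 0.123  0.201 ] rpy [ 1.7986e+02 -5.0000e-02  8.5890e+01] q [ 0.05  0.54 -0.45  1.66  0.27  1.   -0.57] F [ 0.1 -0.  -1. ] w 0.152
turn [ 0.14 -0.05 -1.11] shift mm [-180.1   46.     1. ]
```

>>> step_arm --targets '[0, 0, 0, -36, 9, 0, 8, 0, 0, 0, -72, 18, 1, 8, 0, 0, -0.5, -108, 27, 1, 8, 0, 0, -1, -144, 36, 1, 8, 0, 0, -1, -180, 46, 1, 8]'

```text
time_s: 5.23
position: [0.6297, -0.0617, 0.2002]
eef_rot: [3.139, -0.001, 1.517]
force: [1.4, 0.8, -0.5]
gripper_width: 0.146
```

```bash
python3 -c "
from h import *
go(.636,-.213,.17,88)"
```

```text
t 5.2333 pos [ 0.6297 -0.0617  0.2002] rpy [ 1.7987e+02 -5.0000e-02  8.6930e+01] q [ 0.32  0.58 -0.42  1.6   0.26  1.02 -0.23] F [ 1.4  0.8 -0.5] w 0.146
turn [ 0.13 -0.05 -1.07] shift mm [-150.8   14.4   30.2]
```

>>> step_arm --targets '[0, 0, 0, -35, 3, 0, 8, 0, 0, -0.5, -70, 7, 5, 8, 0, 0, -1, -105, 10, 12, 8, 0, 0, -1, -135, 13, 22, 8, 0, 0, -1, -151, 14, 30, 8]'

```text
time_s: 5.65
position: [0.6346, -0.2189, 0.1695]
eef_rot: [3.14, 0.002, 1.53]
force: [-0.9, -1.6, -1.7]
gripper_width: 0.145
```

>>> step_arm --targets '[0, 0, 0, 0, 0, 0, 8, 0, 0, 0, 0, 0, 0, 8]'

```text
time_s: 5.82
position: [0.6337, -0.2193, 0.1688]
eef_rot: [-3.141, 0.002, 1.528]
force: [0.3, -0.1, -0.9]
gripper_width: 0.148
```

```bash
python3 -c "
from h import *
save('wrist','w5.png'); save('side','s5.png'); save('top','t5.png')
go(.636,-.213,.05,88)"
```

```text
t 5.9667 pos [ 0.6355 -0.2154  0.1704] rpy [1.7984e+02 1.0000e-02 8.7850e+01] q [ 0.52  0.67 -0.39  1.51  0.28  1.02  0.02] F [-0.2  0.3 -1.3] w 0.148
turn [ 0.16  0.01 -0.15] shift mm [2.400e+00 1.000e-01 1.204e+02]
```

View pics/w5.png

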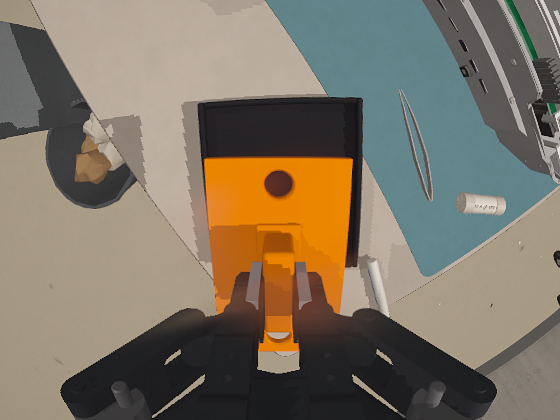

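View pics/s5.png

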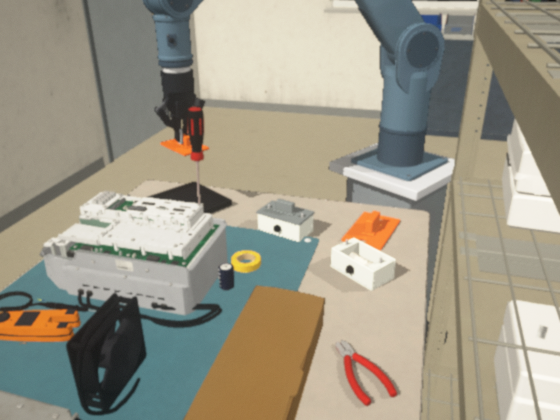

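```bash
python3 - <<'E'
from h import *
c=dict(np.load('pics/w5.npz'))
a,b=[wplane(c,u,v,.019) for u,v in((198,104),(362,98))]
d=b-a;L=np.linalg.norm(d);n=np.array([d[1],-d[0],0])/L
print(a,b,L,np.degrees(np.arctan2(d[1],d[0])),(a+b)/2+n*.085)
E
```

```text
[ 0.56563408 -0.12991516  0.019     ] [ 0.71369183 -0.13049385  0.019     ] 0.14805888007647885 -0.22394392122573886 [ 0.63933073 -0.21520386  0.019     ]
```

>>> step_arm --targets '[0, 0, 0, 1, 1, 30, 8, 0, 0, 0, 2, 2, 60, 8, 0, 0, 0, 2, 2, 90, 8, 0, 0, 0, 2, 2, 115, 8, 0, 0, 0, 2, 2, 120, 8]'

```text
time_s: 6.38
position: [0.6355, -0.2099, 0.0465]
eef_rot: [-3.138, -0.003, 1.537]
force: [-2.3, 0.3, -1.2]
gripper_width: 0.147
```

>>> step_arm --targets '[0, 0, 0, 0, 0, 8, 8, 0, 0, 0, 0, 0, 16, 8, 0, 0, 0, 0, 0, 20, 8, 0, 0, 0, 0, 0, 22, 8]'

```text
time_s: 6.72
position: [0.636, -0.2095, 0.025]
eef_rot: [-3.139, -0.003, 1.537]
force: [-0.4, 0.4, -0.8]
gripper_width: 0.145
```

```bash
python3 -c "
from h import *
go(.638,-.214,.021,88)"
```

```text
t 6.7167 pos [ 0.636  -0.2095  0.025 ] rpy [-1.7987e+02 -1.5000e-01  8.8070e+01] q [ 0.47  0.85 -0.34  1.57  0.35  0.79 -0.04] F [-0.4  0.4 -0.8] w 0.145
turn [-0.13 -0.15  0.07] shift mm [-4.4  2.1  4. ]
```

>>> step_arm --targets '[0, 0, 0, 0, 0, 1, 8, 0, 0, 0, 0, 0, 2, 8, 0, 0, 0, 0, 0, 3, 8, 0, 0, 0, 0, 0, 3.5, 8]'

```text
time_s: 7.05
position: [0.6363, -0.2097, 0.0219]
eef_rot: [-3.14, -0.002, 1.537]
force: [-0.2, -0.3, -1.6]
gripper_width: 0.146
```

>>> step_arm --targets '[0, 0, 0, 0, 0, 0.5, 8, 0, 0, 0, 0, 0, 1, 8]'

```text
time_s: 7.22
position: [0.6365, -0.2098, 0.0212]
eef_rot: [-3.141, -0.002, 1.537]
force: [-0.8, 0.4, 1.1]
gripper_width: 0.147
```

>>> step_arm --targets '[0, 0, 0, 0, 0, 0.5, 8, 0, 0, 0, 0, 0, 1, 8, 0, 0, 0, 0, 0, 1, 8]'

```text
time_s: 7.47
position: [0.6365, -0.2098, 0.0211]
eef_rot: [-3.14, -0.002, 1.537]
force: [-3.7, 0.5, 7.3]
gripper_width: 0.148
```

```bash
python3 -c "
from h import *
save('wrist','w6.png')
go(.638,-.214,.021,88)"
```

```text
t 7.5167 pos [ 0.6365 -0.2098  0.0211] rpy [-1.7993e+02 -1.1000e-01  8.8050e+01] q [ 0.47  0.86 -0.33  1.57  0.36  0.78 -0.04] F [-3.   1.3  6.8] w 0.147
turn [-0.07 -0.11  0.05] shift mm [-4.2  1.6  0.1]
```

View pics/w6.png

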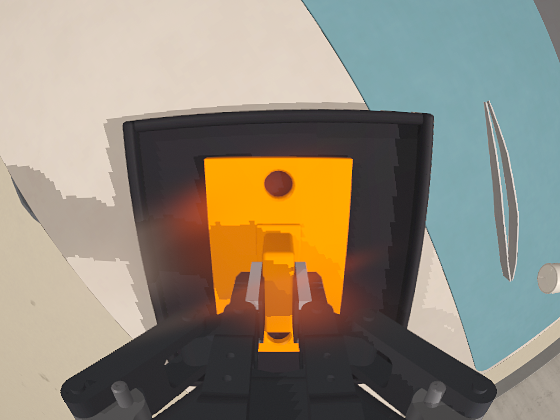

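The cover rests on the tray floor: upward contact force is 7 N at TCP z = 0.021, as predicted. Releasing now, with the opening limited so the fingers stay inside the tray.

>>> step_arm --targets '[0, 0, 0, 0, 0, 0, 30, 0, 0, 0, 0, 0, 0, 45, 0, 0, 0, 0, 0, 0, 45, 0, 0, 0, 0, 0, 0, 45]'

```text
time_s: 7.85
position: [0.6366, -0.2099, 0.0211]
eef_rot: [-3.141, -0.002, 1.537]
force: [0.0, 0.9, 0.6]
gripper_width: 0.522
```

>>> step_arm --targets '[0, 0, 0, 0, 0, -8, 45, 0, 0, 0, 0, 0, -25, 45, 0, 0, 0, 0, 0, -60, 45, 0, 0, 0, 0, 0, -95, 45, 0, 0, 0, 0, 0, -120, 45]'

```text
time_s: 8.27
position: [0.6378, -0.2102, 0.1446]
eef_rot: [3.14, -0.001, 1.537]
force: [1.4, 0.4, 0.4]
gripper_width: 0.527
```

>>> step_arm --targets '[0, 0, 0, -15, 0, -15, 45, 0, 0, 0, -45, 0, -30, 45, 0, 0, 0, -70, 0, -30, 45, 0, 0, 0, -70, 0, -30, 45, 0, 0, 0, -70, 0, -30, 45]'

```text
time_s: 8.68
position: [0.6347, -0.2827, 0.1749]
eef_rot: [3.14, -0.0, 1.533]
force: [0.1, 0.2, 0.3]
gripper_width: 0.526
```

```bash
python3 - <<'E'
from h import *
save('wrist','w7.png'); c=save('top','t7.png'); save('side','s7.png')
go(.638,-.214,.021,88)
t=c['color'][:,:,::-1].copy()
m=cv2.inRange(cv2.cvtColor(t,cv2.COLOR_BGR2HSV),(5,150,100),(18,255,255)); m[:,:345]=0
k=max(cv2.findContours(m,0,2)[0],key=cv2.contourArea); r=cv2.minAreaRect(k)
p=np.array([onplane(c,u,v,.014) for u,v in cv2.boxPoints(r)]);print(p.mean(0),np.linalg.norm(p[1]-p[0]),np.linalg.norm(p[2]-p[1]))
g0=cv2.imread('pics/top0.png')[175:240,245:315].astype(int);print('grey diff',np.abs(g0-t[175:240,245:315]).mean())
s0=cv2.imread('pics/side0.png');s7=cv2.imread('pics/s7.png')
print(np.abs(s0[195:245,250:320].astype(int)-s7[195:245,250:320]).mean())
E
```

```text
t 8.8333 pos [ 0.6356 -0.2783  0.1744] rpy [ 1.7991e+02 -1.7000e-01  8.8150e+01] q [ 0.59  0.7  -0.38  1.44  0.28  1.06  0.12] F [0.1 0.4 0.1] w 0.523
turn [ 0.09 -0.17  0.15] shift mm [6.390e+01 1.000e-01 1.536e+02]
[ 0.6356581  -0.20865303  0.014     ] 0.11834308112052165 0.07366052730695409
grey diff 2.1019047619047617
1.7865714285714285
```

View pics/w7.png

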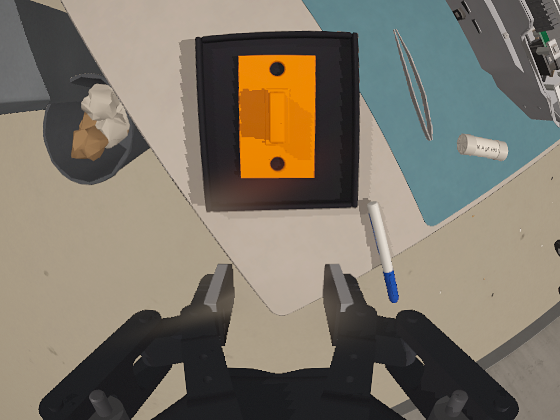

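View pics/t7.png

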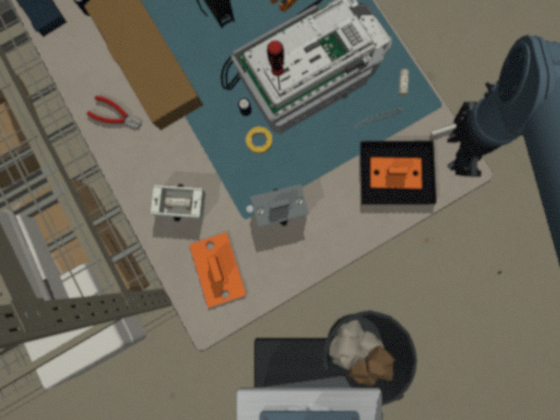

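The cover lies flat, rib up, in the tray (wrist (278,115), top (396,172)). The grey cover hasn't moved and the arm is clear.

```bash
python3 -c "
from bench import sign_off
print(sign_off())"
```

```text
the job is handed in; nothing more can be done
None
```

I lifted the smaller orange cover off its pins by the rib and set it down flat, rib up, on the floor of the black tray. I then released it, backed the arm away, and signed off at about 9 s. No verdict was reported.

- **Cover position:** in the top view its centre is at (0.636, -0.209), about 6 mm from the measured tray centre of (0.638, -0.214). The limit is 60 mm.
- **Cover height:** I did not measure it separately. The gripper met the floor at TCP height 0.021 m with 7 N, as predicted for the plate resting on it. The cover looked flat in the wrist view.
- **Grey cover:** it looks the same in the top and side pictures as at the start.
- **Robot:** the gripper is about 0.17 m up beside the tray, and the force reading is near zero.

No check failed. The only disagreement was between camera measurements, up to about 4 mm, which was too small to matter here.

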